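Refit a lint trap: filter on its rails, cover tucked under the flap and held

ROBOT

A 7-joint arm with a two-finger parallel gripper is mounted at the origin on a cart in front of the work surface, level with it; the furniture and walls round the work are solid. World frame = base frame: x ahead of the robot, y to its left, z up, the work surface at z = 0. Lengths are in m, angles in rad, forces in N, time in s.
With the tool pointing down it reaches from about 0.425 to 0.925 m from the base axis. Payload 6.8 kg.
Tool frame: the origin (TCP) lies on the centre line of the jaws, within the pads' length; the fingertips stand 19 mm ahead of it and the grasp point (between the pads) is the TCP; z points along the fingers, y is the line along which they close (so a half turn about z gives the same grasp; the last joint's range is limited). The gripper opens to 88 mm and grips with 3 to 60 N. Pads are 20 mm wide; open, the fingers measure 115 mm over their backs; the gripper's body (75 mm by 178 mm) begins 61 mm behind the grasp point.
Start: joints at [-1.382, 0.477, 0.022, 1.555, -0.011, 1.109, -0.083], TCP at [0.197, 0.646, 0.242] pointing down, gripper open.
Joint ranges: [-2.96, 2.96], [-0.34, 2.1], [-1.41, 1.46], [0.24, 2.44], [-1.37, 4.51], [0.17, 1.92], [-2.96, 2.96]. Speed limits (rad/s): [2.39, 2.39, 3.14, 3.14, 3.14, 3.14, 3.14].

INTERFACE

Orientations are given as a rotation vector (axis times angle).
In Python, from rig import bot gives the robot as it stands. The module is installed in compiled form; this text tells all that it offers.
- The arm moves only by the tool send_rows, never from a script. Its argument "series" is a list of rows, each a list of 7 numbers: the turn, a rotation vector about the tool's x, y, z in degrees, then the shift along the tool's x, y, z in cm, then the opening, from 0 (shut) to 1 (fully open). A call has 1 to 8 rows; each row is the pose to reach, as a shift and turn from the pose commanded when the call began, along the tool's axes at that moment; what a row does not reach only later rows make up. A row lasts 1/8 s, in which the tool goes at most 62.5 mm and 10.7 degrees, less where a joint would pass 70% of its speed; a pose out of reach is approached as far as the arm can. A call with a gripper value outside its range is refused whole. The fingers move at their own pace and stop on an object; "grip_force" is the grip in N (left out, the last holds). Time passes only in rows, so rows that repeat a pose let the fingers close. It gives the time, the measured TCP pose, the force, the opening and the grip force at its end, in the units of the state.
- bot.get_obs(): the state, without advancing time (a new reading comes with each control period).
- bot.snapshot(name): name is "side" or "top"; returns the picture (420x560x3 uint8, red, green, blue); there is no depth.
- bot.camera_params(name): a dict with "fx", "fy", "cx", "cy" (pixels), "view" (4x4, takes a point from world to camera coordinates). Camera axes: x right, y up, looking along -z (the intrinsics and any distortion apply to the point x, -y, -z); pixel columns grow to the right and rows downward; lengths in m; the calibration is good to about 2 mm. A picture is of the moment at which its call begins. camera_params takes no time and is no camera call.
- bot.hand_in(): hands the job in; it is judged then, once.
The state is a dict: "t": time; "joint_pos": joint angles; "joint_velocities": joint speeds; "joint_efforts": joint torques, N m; "tool_pos": TCP position; "tcp_rot": TCP orientation; "ft_force": force on the tool from outside, world axes, zero at the start; "wrist_torque": the same for the moment, N m; "finger_gap": finger opening in m; "grip_force": force on a finger pad.
Only numpy, scipy, OpenCV 4.12 (cv2) and the standard library are available. Lean on these libraries where they do the work, as an engineer would, in place of code of your own. Each camera call takes 0.05 s, during which the arm holds its last target. There are 200 camera calls.

TASK

Put the cleaned lint filter back into the open lint-trap box: set it on the bed in front of the rails and slide it home until the catches hold it, then let it go. Then fit the metal cover by its handle: tuck its far edge fully under the black drip flap so that the flap laps over it, without prising the flap up any further than the cover needs to slip in, lay the cover flat between the kerbs and press it down so that the lid switch stays pushed in. Finish while still holding the cover pressed flat, so that the screws can be driven; leave the screwdriver, brush and pot alone.

Things in the scene. Friction and masses are not known exactly. Their poses are not given: they have to be found in the camera images.
- lint_box: Grey open-topped lint-trap box lying on its back, fixed to the worktop: 240 (x) x 146 (y) x 106 mm, with an aluminium duct collar (99 mm across, 46 mm long) on each end. Origin: centre of its underside; x points from the near end to the flap end, z up. Inside, open from above between x = -108 and +45 mm, y = +-57 mm, lies the filter bed, 50 mm above the origin.
- rail_mouth (a point): On the bed, midway between the flared near ends of two white rails that run from here (x = 12 mm in the box) to x = 76 mm. Slick plastic, 99 mm apart inside; they take a filter up to 4 mm off centre; lips 10.5 mm above the bed hang over the filter's edges. A stop at x = 70 mm halts the filter.
- filter: Lint filter cassette: white frame with dark screen, 90 (x) x 96 (y) x 8 mm, and a blue grip rib across it. Origin: centre of its underside; x points to the end that goes in first (tapered; a notch in each long edge 24 mm from the origin), the rib being nearer the other end. About 0.14 kg.
- filter_grip (a point): Middle of the filter's blue grip rib, 36 mm above the filter's underside and 22 mm behind its origin. The rib is 12 mm thick along the filter's x, 60 mm long along y, from 8 to 50 mm above the underside.
- filter_home (a point): Where the filter's origin comes when the filter is fully home in the box (x = +25 mm, on the bed), axes as the box. To start under the rails the filter is set down on the bed with its origin 65 to 75 mm short of this, then slid forward.
- catch_l (a joint): Sprung detent pin in the left (+y) rail, 49 mm ahead of the box's origin: m pushed outward; 0 at rest, about 0.0025 while the filter's edge rides over it in the last 25 mm of travel, back near 0 when it has dropped into the filter's notch. Sliding past both pins takes about 5 to 12 N.
- catch_r (a joint): The same pin in the right (-y) rail.
- drip_flap (a joint): Black drip flap hinged across the far end, lapping over the rim towards the robot: rad, 0 lying down, positive as its free edge rises. Light spring, about 1.5 N at the edge; hinge at x = 112, z = 115 mm in the box. With the cover home under it it reads about 0.06; it must never pass 0.28.
- flap_edge (a point): Middle of the flap's turned-up free edge; at rest x = 46, z = 115 mm in the box. From here the lip slopes down to a bead under the flap at x = 68 mm, only 1.5 mm above the rim: the cover's 4 mm edge slides in below the lip and lifts the bead by itself.
- lid_switch (a joint): Red sprung button in the middle of the near end of the rim: m pushed down; 0 with its top 5 mm above the rim, 0.005 when flush with it. It pushes up with 2 to 4 N, so the cover's near end rises when let go.
- cover: Steel-grey metal cover plate, 207 (x) x 132 (y) x 4 mm, with a black handle on top. Origin: centre of its underside; x points to the edge that goes under the flap; the handle is nearer the other end (the end with two screw holes). About 0.24 kg.
- cover_grip (a point): Middle of the cover's handle, 28 mm above the plate's underside and 27 mm behind the cover's origin. The handle is a bar 12 mm thick along the cover's x, 72 mm long along y, from 4 to 40 mm above the underside.
- cover_nose (a point): Middle of the cover's edge that goes under the flap, on the underside.
- cover_tail (a point): Middle of the cover's near edge, on the underside.
- cover_home (a point): Where the cover's origin comes when home: on the rim, 106 mm above the box's underside, x = -13.5 mm (far edge at x = 90 mm, 22 mm past the flap's bead), axes as the box. Two kerbs 6 mm high with inner faces at y = +-70 mm flank the cover; end stops at x = 92 mm halt it.
- screwdriver: Small screwdriver with red handle, 165 mm long, behind the work; bystander.
- brush: Scrubbing brush, 61 x 154 x 46 mm; bystander.
- cream_pot: Low white and grey round pot, 84 mm wide, 27 mm high; bystander.

How it is judged:
On the way, in this order (a step that is already met when the one before it is completed fails the run):
1. the filter is home on the bed (within 3.5 mm), both catches have dropped in, and it has been let go (distance between filter and filter_home below 0.0035 m and value of joint each of catch_l, catch_r below 0.0015 m and contact force between the fingers and filter below 0.3 N), for 0.2 s.
2. the cover's far edge is under the flap, past its bead, and the flap lies on it (x of cover_nose in the frame of lint_box above 0.074 m and z of cover_nose in the frame of lint_box below 0.114 m and contact force between cover and drip_flap above 0.2 N), for 0.1 s.
At the end, for the whole second after the job is handed in: Filter within 3.5 mm of home, catches dropped in (< 1.5 mm); cover's far edge 12 mm or more past the flap's bead, flap lying on it (< 0.12 rad); cover flat on the rim (within 2 to 2.5 mm, tilt < 0.03 rad), pressed with > 3 N, switch 3.5 mm or more down; fingers still hold or press it (distance between filter and filter_home below 0.0035 m and value of joint each of catch_l, catch_r below 0.0015 m and x of cover_nose in the frame of lint_box above 0.08 m and z of cover_nose in the frame of lint_box between 0.104 and 0.1085 m and z of cover_tail in the frame of lint_box below 0.108 m and angle between the z axis of cover and the z axis of lint_box, either way round below 0.03 rad and value of joint lid_switch above 0.0035 m and value of joint drip_flap below 0.12 rad and contact force between cover and drip_flap above 0.3 N and contact force between cover and lint_box above 3 N and contact force between the fingers and cover above 1 N); the arm keeps its last pose, push and grip.
It fails at once if the drip flap is lifted more than 0.28 rad (value of joint drip_flap above 0.28 rad).
It fails at once if the screwdriver, brush or pot is moved by more than 20 mm (distance of any of screwdriver, brush, cream_pot from where it was at the start of the episode above 0.02 m).
It also fails if it takes over 61 s, if anything falls off the work surface, if the arm or the gripper's body presses on something with over 40 N, if the wrist force passes 120 N, or if a joint passes its speed limit or range.

## Working session

There is one attempt and no reset: what is moved stays moved. The work goes in short steps, Python scripts to look and compute and a tool call to move; the robot and the scene stay as the last step left them, time stands still between calls to the robot, and variables do not carry over. Pictures are saved under pics/ and viewed, at most 10 in all, crops included, and the job is handed in when it is done.

Besides the shell and the picture viewer there is one more tool, called after "Emit:" in YAML: its name, and indented under it one key for each argument. send_rows: Moves the arm, as the interface text tells. Its arguments: {"type":"object","properties":{"series":{"type":"array"},"grip_force":{"type":"number"}},"required":["series"]}

```bash
mkdir -p pics; ls; python3 - <<'E'
from rig import bot
import cv2
for n in("side","top"):
    im=bot.snapshot(n); cv2.imwrite(f"pics/{n}0.png",im[:,:,::-1]); p=bot.camera_params(n); print(n,p)
o=bot.get_obs(); print(o)
E
```

```text
pics
side {'fx': 390.55251563988753, 'fy': 390.55251563988753, 'cx': 273.3527632586439, 'cy': 207.77486917963745, 'view': array([[-0.92256502, -0.38542618,  0.0179007 ,  0.53248604],
       [ 0.24202327, -0.54193357,  0.80481845, -0.22137449],
       [-0.30049711,  0.74682974,  0.59325106, -0.90890021],
       [ 0.        ,  0.        ,  0.        ,  1.        ]])}
top {'fx': 457.9008132760742, 'fy': 457.9008132760742, 'cx': 279.77393391301905, 'cy': 215.26462515927844, 'view': array([[ 3.79271706e-04, -9.99760444e-01, -2.18840482e-02,
         1.08091304e-02],
       [ 9.82565899e-01, -3.69598693e-03,  1.85877902e-01,
        -5.61916596e-01],
       [-1.85914257e-01, -2.15730177e-02,  9.82329117e-01,
        -1.05616262e+00],
       [ 0.00000000e+00,  0.00000000e+00,  0.00000000e+00,
         1.00000000e+00]])}
{'t': 0.1, 'joint_pos': array([-1.38207275,  0.47771535,  0.02235277,  1.55631447, -0.01147422,
        1.10932612, -0.08308566]), 'joint_velocities': array([-0.00047643, -0.00239852,  0.00030347, -0.00263058, -0.00035986,
       -0.00154736,  0.00060103]), 'joint_efforts': array([ 3.82757687e-03, -5.84091496e+01,  1.53955635e+00, -2.73313612e+01,
       -5.43263589e-02,  1.30171925e-02,  6.65639891e-05]), 'tool_pos': array([0.19730025, 0.64499268, 0.24079664]), 'tcp_rot': array([-4.64467379e-01, -3.10697007e+00,  2.56364432e-03]), 'ft_force': array([-0.13514758,  0.66016545, -0.0394291 ]), 'wrist_torque': array([-0.02945822, -0.01753289, -0.00096429]), 'grip_force': 0.0, 'finger_gap': 0.0877213141823586}
```

View pics/side0.png

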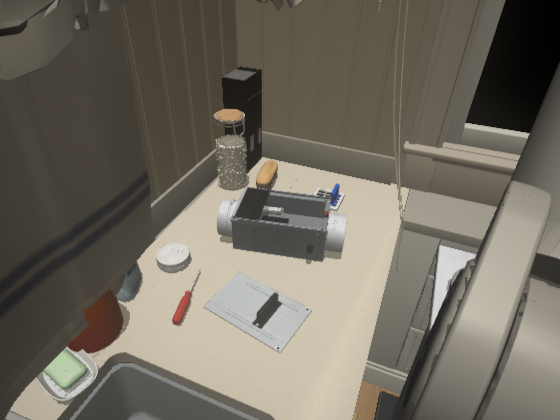

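View pics/top0.png

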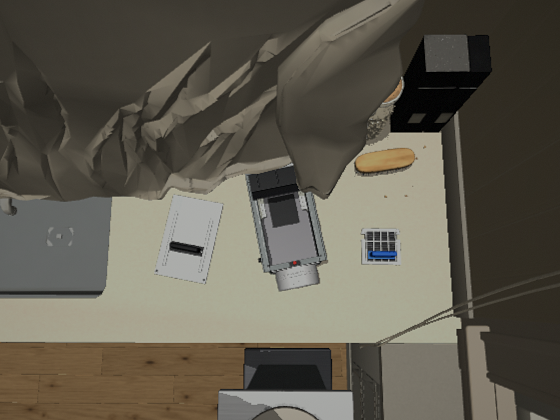

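The side view shows the box around (285,220), the cover at (258,310) and the filter at (330,195). The top view shows the cover at (188,240), the box from (270,180) to (295,265), the filter at (381,247) and its blue rib at (383,255). I'll enlarge these areas to pick corners.

```bash
python3 - <<'E'
import cv2
t=cv2.imread("pics/top0.png")[150:300,150:410]; s=cv2.imread("pics/side0.png")[165:350,195:355]
cv2.imwrite("pics/tc.png",cv2.resize(cv2.convertScaleAbs(t,alpha=1.3,beta=15),None,fx=3,fy=3,interpolation=cv2.INTER_CUBIC))
cv2.imwrite("pics/sc.png",cv2.resize(cv2.convertScaleAbs(s,alpha=1.3,beta=15),None,fx=3.2,fy=3.2,interpolation=cv2.INTER_CUBIC))
E
```

```text
(no output)
```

View pics/tc.png

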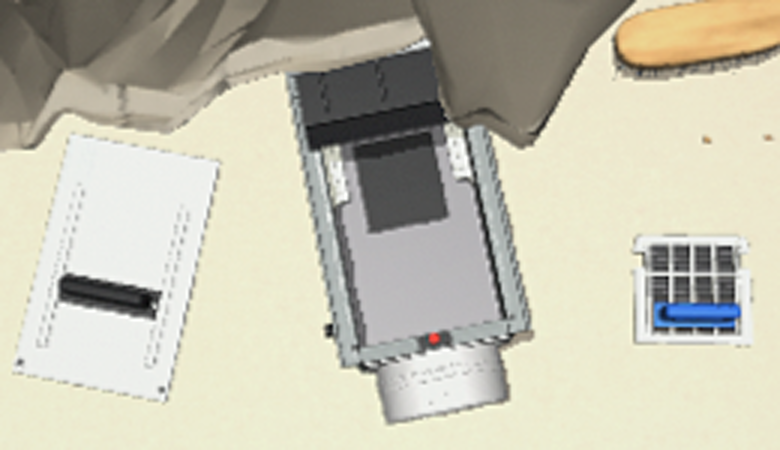

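View pics/sc.png

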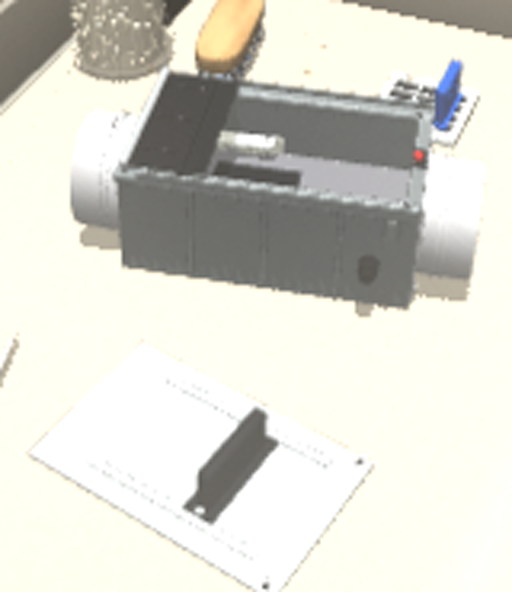

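The top crop shows the cover corners at (70,135), (218,160), (166,401) and (15,373). The box's near corners are at (345,367) and (530,330), the red button is at (434,338), and the filter's notched end faces +x. The side crop shows the same objects, with the box's left base corners at (120,265) and (412,305).

```bash
cat > h.py <<'E'
import numpy as np, cv2
from rig import bot
def ray(n,u,v):
    p=bot.camera_params(n);V=p["view"];R=V[:3,:3];c=-R.T@V[:3,3]
    return c,R.T@np.array([(u-p["cx"])/p["fx"],-(v-p["cy"])/p["fy"],-1])
def plane(n,u,v,z):
    c,d=ray(n,u,v);return c+d*(z-c[2])/d[2]
def proj(n,P):
    p=bot.camera_params(n);q=p["view"]@np.append(P,1);return np.array([p["cx"]+p["fx"]*q[0]/-q[2],p["cy"]-p["fy"]*q[1]/-q[2]])
def tri(a,b):
    c1,d1=ray("side",*a);c2,d2=ray("top",*b);A=np.array([d1,-d2]).T;s=np.linalg.lstsq(A,c2-c1,rcond=None)[0]
    P,Q=c1+d1*s[0],c2+d2*s[1];return (P+Q)/2,np.linalg.norm(P-Q)
T=lambda u,v:(150+(u+.5)/3-.5,150+(v+.5)/3-.5)
S=lambda u,v:(195+(u+.5)/3.2-.5,165+(v+.5)/3.2-.5)
def fit(M,W):  # planar rigid: model xy -> world xy ; returns origin, yaw, residual mm
    M=np.array(M,float);W=np.array(W)[:,:2];a=M-M.mean(0);b=W-W.mean(0)
    y=np.arctan2((a[:,0]*b[:,1]-a[:,1]*b[:,0]).sum(),(a*b).sum());R=np.array([[np.cos(y),-np.sin(y)],[np.sin(y),np.cos(y)]])
    o=W.mean(0)-R@M.mean(0);return o.round(4),round(np.degrees(y),2),((W-o-M@R.T)*1000).round(1).tolist()
E
python3 - <<'E'
from h import *
np.set_printoptions(precision=4,suppress=True)
C=[(.1035,.066),(.1035,-.066),(-.1035,-.066),(-.1035,.066)]
for n,P in(("top",[T(70,135),T(218,160),T(166,401),T(15,373)]),("side",[S(32,455),S(147,345),S(373,465),S(265,598)])):
    print("cover",n,fit(C,[plane(n,*p,.004) for p in P]))
F=[(.045,.048),(.045,-.048),(-.045,-.048),(-.045,.048)]
print("filter",fit(F,[plane("top",*p,.008) for p in[T(635,238),T(748,238),T(750,345),T(633,345)]]))
print("box side bottom",fit([(.12,.073),(-.12,.073)],[plane("side",*S(*p),0) for p in[(120,266),(411,305)]]))
print("box near top",fit([(-.12,.073),(-.12,-.073)],[plane("top",*T(*p),.112) for p in[(345,367),(530,330)]]))
print("box side top",fit([(-.12,.073),(.12,.073),(.12,-.073)],[plane("side",*S(*p),.112) for p in[(418,205),(118,174),(168,72)]]))
print("button",tri(S(419,155),T(434,338)))
for nm in("top","side"):
    im=bot.snapshot(nm);hsv=cv2.cvtColor(im,cv2.COLOR_RGB2HSV);m=cv2.inRange(hsv,(105,120,60),(130,255,255))
    k,l,st,ce=cv2.connectedComponentsWithStats(m);i=1+st[1:,4].argmax();print(nm,st[i],ce[i],cv2.minAreaRect(np.argwhere(l==i)[:,::-1].astype(np.float32)))
    m=cv2.inRange(hsv,(0,150,80),(6,255,255))|cv2.inRange(hsv,(174,150,80),(180,255,255));k,l,st,ce=cv2.connectedComponentsWithStats(m)
    print([(st[j],ce[j]) for j in range(1,k) if st[j,4]>5])
E
```

```text
cover top (array([0.5135, 0.24  ]), np.float64(-10.4), [[-1.2, -1.3], [0.1, 1.1], [1.0, 1.9], [0.1, -1.7]])
cover side (array([0.5139, 0.244 ]), np.float64(-11.84), [[-4.1, 0.5], [-3.4, 1.9], [2.3, -0.3], [5.2, -2.2]])
filter (array([ 0.4902, -0.2379]), np.float64(-1.15), [[-1.4, -2.1], [0.2, 0.3], [1.5, 1.1], [-0.3, 0.6]])
box side bottom (array([ 0.5589, -0.0136]), np.float64(12.7), [[1.4, 0.3], [-1.4, -0.3]])
box near top (array([ 0.553 , -0.0035]), np.float64(11.2), [[0.5, -2.4], [-0.5, 2.4]])
box side top (array([ 0.5508, -0.0008]), np.float64(12.85), [[9.1, -2.3], [-1.8, 2.2], [-7.3, 0.2]])
button (array([ 0.4441, -0.0241,  0.1082]), np.float64(0.0014868666686492866))
top [368 251  29   8 211] [381.8531 254.4455] ((382.0, 254.5), (7.0, 28.0), 90.0)
[(array([293, 261,   4,   4,  10], dtype=int32), array([294.3, 262.3]))]
side [332 184   7  11  36] [334.8333 189.25  ] ((334.8923034667969, 189.43844604492188), (3.4729721546173096, 10.791021347045898), 29.744882583618164)
[(array([174, 292,  15,  28,  96], dtype=int32), array([180.0625, 307.5104])), (array([ 70, 341,   4,   5,  11], dtype=int32), array([ 71.8182, 342.7273]))]
```

```bash
cat >> h.py <<'E'
from scipy.spatial.transform import Rotation as Ro
def tool(yaw,pitch=0): # object x direction = tool y; object yaw deg, pitch>0 nose down
    Ob=Ro.from_euler("ZY",[yaw,pitch],degrees=True)
    return Ob*Ro.from_matrix(np.array([[0,1,0],[1,0,0],[0,0,-1.]]))
def go(p,yaw,pitch=0):
    o=bot.get_obs();R=Ro.from_rotvec(o["tcp_rot"])
    print("turn",np.degrees((R.inv()*tool(yaw,pitch)).as_rotvec()).round(1),"shift cm",(R.inv().apply(np.array(p)-o["tool_pos"])*100).round(2),"| at",o["tool_pos"].round(4),"F",o["ft_force"].round(1),"gap",round(o["finger_gap"],4),"t",round(o["t"],2))
def bw(x,y,z,B):
    o,yw=B;a=np.radians(yw);return np.array([o[0]+x*np.cos(a)-y*np.sin(a),o[1]+x*np.sin(a)+y*np.cos(a),z])
E
python3 - <<'E'
from h import *
np.set_printoptions(precision=4,suppress=True)
for a in[(322,197),(415,5),(290,130)]:
  for b in[(150,195),(150,100),(105,255)]:print("curtain",a,b,*tri(b,a))
print("rib tri",tri((335,189.3),(381.8,254.4)),"top@.05",plane("top",381.8,253.5,.05),"@.04",plane("top",381.8,254.4,.04))
for nm,a,b in(("L",(290,75),(345,367)),("R",(486,128),(530,325)),("flap",(443,120),(308,146))):
    A,B=[plane("top",*T(*q),.112) for q in(a,b)];print(nm,A,B,np.degrees(np.arctan2(*(A-B)[[1,0]])))
go(( .468,-.2375,.14),-1)
E
```

```text
curtain (322, 197) (150, 195) [0.7349 0.0156 0.1119] 0.3484997918244536
curtain (322, 197) (150, 100) [0.6719 0.0319 0.3783] 0.34241337316358894
curtain (322, 197) (105, 255) [ 0.7868  0.0729 -0.0187] 0.4706956606553622
curtain (415, 5) (150, 195) [ 1.4429 -0.4865 -0.4055] 0.007675936229512174
curtain (415, 5) (150, 100) [ 1.0935 -0.285   0.1866] 0.11892647595780867
curtain (415, 5) (105, 255) [ 2.1614 -0.7502 -1.3332] 0.11072420281355774
curtain (290, 130) (150, 195) [0.8561 0.0244 0.0582] 0.1671203153460378
curtain (290, 130) (150, 100) [0.759  0.0393 0.3498] 0.20802539780430104
curtain (290, 130) (105, 255) [ 0.9847  0.061  -0.1793] 0.26382237957363436
rib tri (array([ 0.4689, -0.2331,  0.0469]), np.float64(0.0035687047428603273)) top@.05 [ 0.469  -0.2329  0.05  ] @.04 [ 0.4679 -0.2348  0.04  ]
L [0.6474 0.0866 0.112 ] [0.4216 0.0424 0.112 ] 11.093422158942621
R [ 0.6043 -0.0651  0.112 ] [ 0.4527 -0.096   0.112 ] 11.548345891353847
flap [ 0.6108 -0.032   0.112 ] [0.5908 0.072  0.112 ] -79.0805639540528
turn [-0.1  0.  74. ] shift cm [-51.7  -76.48  10.19] | at [0.1973 0.6452 0.2411] F [0.4 0.1 0.3] gap 0.0879 t 0.2
```

Emit:
send_rows:
  series:
    - [0,0,74,-44,-33,0,0.6]
    - [0,0,74,-44,-33,0,0.6]
    - [0,0,74,-44,-33,0,0.6]
    - [0,0,74,-44,-33,0,0.6]
    - [0,0,74,-44,-33,0,0.6]
    - [0,0,74,-44,-33,0,0.6]
    - [0,0,74,-51.5,-63,0,0.6]
    - [0,0,74,-51.5,-76.2,0,0.6]

```text
t: 1.2
tool_pos: [0.4355, 0.2168, 0.2416]
tcp_rot: [2.243, 2.199, 0.0]
ft_force: [0.9, -0.3, 1.1]
finger_gap: 0.0529
grip_force: 0.0
```

```bash
python3 -c "
from h import *
go((.468,-.235,.12),-.5)"
```

```text
turn [ 0.   0.  -0.7] shift cm [-45.1    4.16  12.17] | at [0.4355 0.2168 0.2416] F [ 0.9 -0.3  1.1] gap 0.0529 t 1.2
```

Emit:
send_rows:
  series:
    - [0,0,-0.7,-45.1,4.2,0,0.6]
    - [0,0,-0.7,-45.1,4.2,0,0.6]
    - [0,0,-0.7,-45.1,4.2,0,0.6]
    - [0,0,-0.7,-45.1,4.2,0,0.6]
    - [0,0,-0.7,-45.1,4.2,0,0.6]
    - [0,0,-0.7,-45.1,4.2,0,0.6]
    - [0,0,-0.7,-45.1,4.2,4,0.4]
    - [0,0,-0.7,-45.1,4.2,12,0.4]

```text
t: 2.2
tool_pos: [0.4702, -0.2299, 0.1535]
tcp_rot: [2.227, 2.206, 0.004]
ft_force: [0.7, 1.2, -1.1]
finger_gap: 0.0365
grip_force: 0.0
```

```bash
python3 - <<'E'
from h import *
im=bot.snapshot("side");cv2.imwrite("pics/s1.png",cv2.resize(im[100:300,200:420,::-1],None,fx=3,fy=3,interpolation=cv2.INTER_CUBIC))
go((.468,-.235,.037),-.5)
E
```

```text
turn [-0.5  0.1 -0. ] shift cm [-0.69  0.44 10.78] | at [ 0.4646 -0.2279  0.1449] F [-2.5 -0.1 -5.2] gap 0.0359 t 2.25
```

View pics/s1.png

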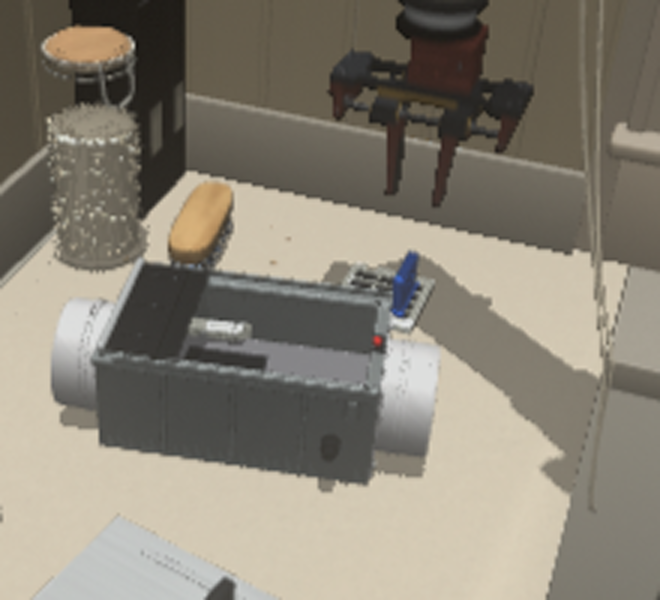

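The gripper is above the filter's rib and clear of the box: fingertips near crop (415,195), rib at (405,285). The arm was still settling, so I go part way down and recheck.

Emit:
send_rows:
  series:
    - [0,0,0,0,0,2,0.4]
    - [0,0,0,0,0,4,0.4]
    - [0,0,0,0,0,4,0.4]
    - [0,0,0,0,0,4,0.4]

```text
t: 2.75
tool_pos: [0.4688, -0.2251, 0.1134]
tcp_rot: [2.226, 2.216, 0.001]
ft_force: [0.4, 0.6, 0.5]
finger_gap: 0.0354
grip_force: 0.0
```

```bash
python3 -c "
from h import *
go((.468,-.235,.038),-.5)"
```

```text
turn [ 0.1 -0.   0.2] shift cm [-0.99 -0.08  7.54] | at [ 0.4688 -0.2251  0.1134] F [0.4 0.6 0.5] gap 0.0354 t 2.75
```

Emit:
send_rows:
  series:
    - [0,0,0.2,-1,0,2,0.4]
    - [0,0,0.2,-1,0,4.5,0.4]
    - [0,0,0.2,-1,0,6.5,0.4]
    - [0,0,0.2,-1,0,7.5,0.4]
    - [0,0,0.2,-1,0,7.5,0.4]
    - [0,0,0.2,-1,0,7.5,0.15]
    - [0,0,0.2,-1,0,7.5,0]
    - [0,0,0.2,-1,0,7.5,0]
  grip_force: 15

```text
t: 3.75
tool_pos: [0.4689, -0.2354, 0.038]
tcp_rot: [2.23, 2.211, 0.001]
ft_force: [0.2, 0.4, 4.1]
finger_gap: 0.0119
grip_force: 15.0
```

Emit:
send_rows:
  series:
    - [0,0,0,0,0,0,0]
    - [0,0,0,0,0,0,0]
    - [0,0,0,0,0,-3,0]
    - [0,0,0,0,0,-8,0]
    - [0,0,0,0,0,-14,0]
    - [0,0,0,0,0,-16,0]
  grip_force: 25

```text
t: 4.5
tool_pos: [0.469, -0.236, 0.2003]
tcp_rot: [2.23, 2.209, 0.003]
ft_force: [0.4, -0.8, -1.3]
finger_gap: 0.0118
grip_force: 25.0
```

```bash
python3 - <<'E'
from h import *
B=((.554,-.0032),11.3)
go((.468,-.235,.24),-.5)
go(bw(-.067,0,.21,B),11.3)
E
```

```text
turn [ 0.2  0.  -0. ] shift cm [ 0.1  -0.09 -3.97] | at [ 0.469  -0.236   0.2003] F [ 0.4 -0.8 -1.3] gap 0.0118 t 4.5
turn [  0.2   0.1 -11.8] shift cm [21.99  1.73 -0.98] | at [ 0.469  -0.236   0.2003] F [ 0.4 -0.8 -1.3] gap 0.0118 t 4.5
```

Emit:
send_rows:
  series:
    - [0,0,-11.8,22.2,1.7,-1,0]
    - [0,0,-11.8,22.2,1.7,-1,0]
    - [0,0,-11.8,22.2,1.7,-1,0]
    - [0,0,-11.8,22.2,1.7,-1,0]
    - [0,0,-11.8,22.2,1.7,-1,0]
    - [0,0,-11.8,22.2,1.7,-1,0]

```text
t: 5.25
tool_pos: [0.4867, -0.0143, 0.2071]
tcp_rot: [-1.993, -2.428, 0.002]
ft_force: [-0.8, -0.4, -1.0]
finger_gap: 0.0118
grip_force: 25.0
```

```bash
python3 - <<'E'
from h import *
B=((.554,-.0032),11.3)
go(bw(-.067,.002,.16,B),11.3)
im=bot.snapshot("top");cv2.imwrite("pics/t2.png",cv2.resize(im[150:300,190:390,::-1],None,fx=4,fy=4,interpolation=cv2.INTER_CUBIC))
E
```

```text
turn [-0.1  0.  -0. ] shift cm [-0.03  0.13  4.71] | at [ 0.4867 -0.0143  0.2071] F [-0.8 -0.4 -1. ] gap 0.0118 t 5.25
```

View pics/t2.png

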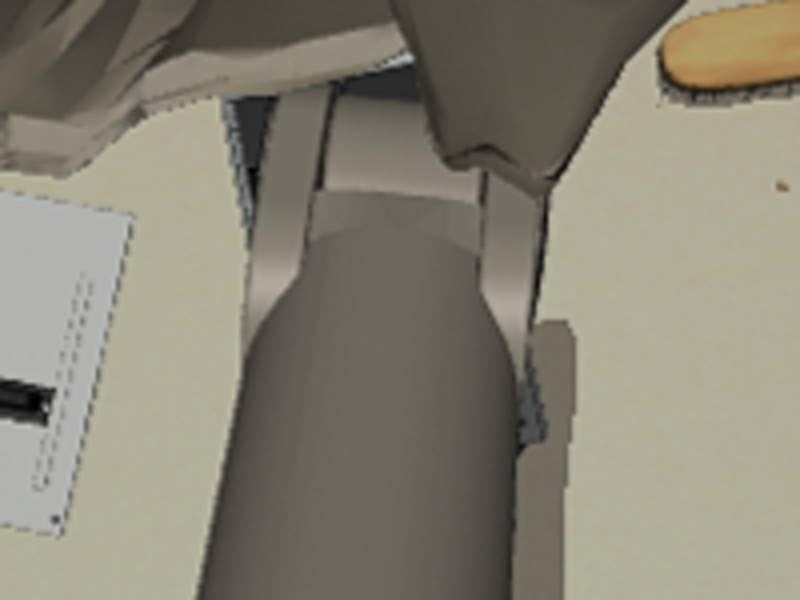

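The arm hides the filter and bed in the top view, so I check the rib's lateral offset from the side view, using its blue mask.

```bash
python3 - <<'E'
from h import *
im=bot.snapshot("side");hsv=cv2.cvtColor(im,cv2.COLOR_RGB2HSV);m=cv2.inRange(hsv,(105,110,40),(130,255,255))
k,l,st,ce=cv2.connectedComponentsWithStats(m);i=1+st[1:,4].argmax();x,y,w,h,_=st[i];print("blue",x,y,x+w,y+h,st[i,4],ce[i])
o=bot.get_obs()["tool_pos"]
for d in(.003,0,-.003,-.006):
    c=bw(0,d,0,(o,11.3)); P=np.array([proj("side",[*bw(a,b,0,(c,11.3))[:2],o[2]-.038+z]) for a in(-.006,.006) for b in(-.03,.03) for z in(.008,.05)])
    print(d,P.min(0).round(1),P.max(0).round(1))
    print("  frame near corners",[proj("side",[*bw(a,.048,0,(c,11.3))[:2],o[2]-.038]).round(1).tolist() for a in(-.023,.067)])
cv2.imwrite("pics/s2.png",cv2.resize(im[110:270,215:365,::-1],None,fx=3.7,fy=3.7,interpolation=cv2.INTER_CUBIC))
E
```

```text
blue 305 169 315 196 132 [310.46969697 184.41666667]
0.003 [306.7 168.1] [315.9 196.4]
  frame near corners [[317.7, 204.3], [280.2, 199.4]]
0 [306.9 167.5] [316.1 195.7]
  frame near corners [[317.8, 203.6], [280.5, 198.7]]
-0.003 [307.1 166.9] [316.2 195. ]
  frame near corners [[318.0, 202.8], [280.7, 198.0]]
-0.006 [307.2 166.3] [316.3 194.3]
  frame near corners [[318.1, 202.1], [280.9, 197.3]]
```

View pics/s2.png

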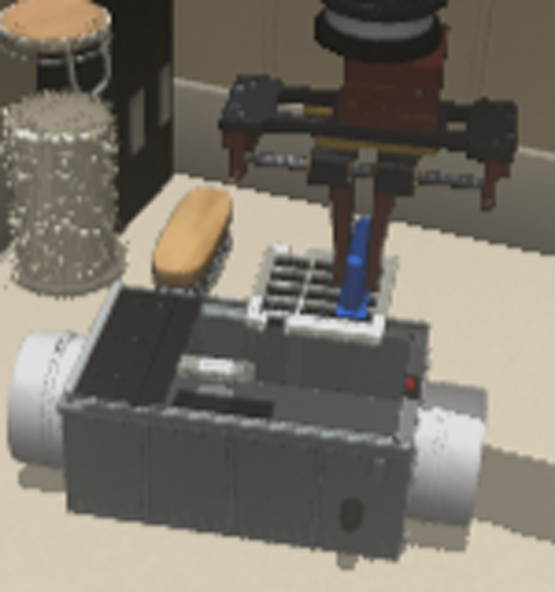

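The side view shows the filter level in the jaws, 4-5 cm above the near half of the opening: frame corners at crop (383,338) and (248,322), rib at (353,285). Lateral offset is within tolerance, so I lower it onto the bed.

Emit:
send_rows:
  series:
    - [0,0,0,0,0.1,3,0]
    - [0,0,0,0,0.1,6,0]
    - [0,0,0,0,0.1,8.5,0]
    - [0,0,0,0,0.1,10,0]
    - [0,0,0,0,0.1,11,0]
    - [0,0,0,0,0.1,11.4,0]

```text
t: 6.1
tool_pos: [0.4884, -0.0136, 0.0933]
tcp_rot: [1.993, 2.429, 0.0]
ft_force: [-0.2, 0.2, -1.1]
finger_gap: 0.0121
grip_force: 25.0
```

```bash
python3 - <<'E'
from h import *
B=((.554,-.0032),11.3)
go(bw(-.067,.002,.088,B),11.3)
im=bot.snapshot("side");cv2.imwrite("pics/s3.png",cv2.resize(im[130:270,215:365,::-1],None,fx=5,fy=4.2,interpolation=cv2.INTER_CUBIC))
E
```

```text
turn [ 0.  0. -0.] shift cm [-0.07 -0.06  0.53] | at [ 0.4884 -0.0136  0.0933] F [-0.2  0.2 -1.1] gap 0.0121 t 6.1
```

View pics/s3.png

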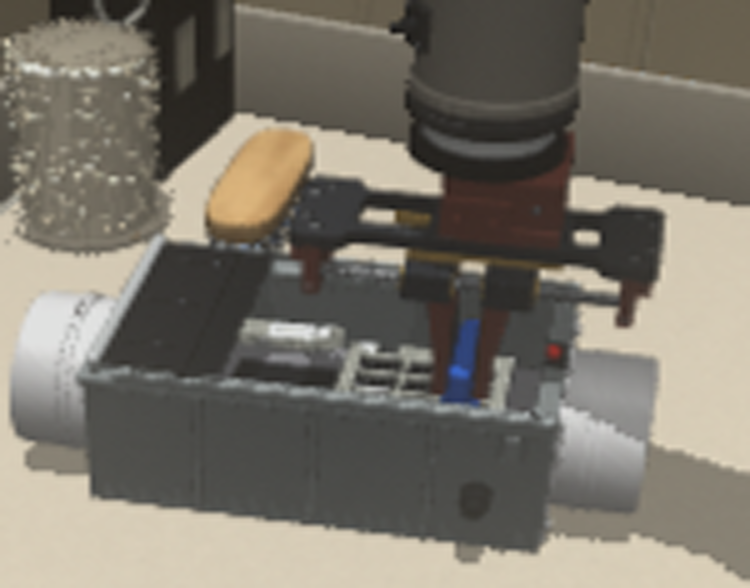

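The filter hangs level inside the box just above the bed, clear of the walls and short of the rails: frame at crop (345-510, 350-405), right rail at (290,333).

Emit:
send_rows:
  series:
    - [0,0,0,-0.05,0,0.3,0]
    - [0,0,0,-0.05,0,0.5,0]
    - [0,0,0,-0.05,0,0.5,0]
  grip_force: 15

```text
t: 6.52
tool_pos: [0.4883, -0.0136, 0.0885]
tcp_rot: [1.992, 2.429, 0.0]
ft_force: [0.4, -0.2, -2.6]
finger_gap: 0.0119
grip_force: 15.0
```

Emit:
send_rows:
  series:
    - [0,0,0,0,0,0.1,0]
    - [0,0,0,0,0,0.2,0]
    - [0,0,0,0,0,0.2,0]

```text
t: 6.9
tool_pos: [0.4885, -0.0137, 0.0877]
tcp_rot: [-1.992, -2.428, -0.002]
ft_force: [-4.9, 0.6, 16.9]
finger_gap: 0.0116
grip_force: 15.0
```

Emit:
send_rows:
  series:
    - [0,0,0,0,0,-0.12,0]
    - [0,0,0,0,0.8,-0.12,0]
    - [0,0,0,0,1.6,-0.12,0]
    - [0,0,0,0,2.2,-0.12,0]
    - [0,0,0,0,2.8,-0.12,0]
    - [0,0,0,0,2.8,-0.12,0]

```text
t: 7.65
tool_pos: [0.5172, -0.008, 0.0878]
tcp_rot: [1.991, 2.428, 0.002]
ft_force: [1.4, 1.0, 2.9]
finger_gap: 0.0122
grip_force: 15.0
```

```bash
python3 - <<'E'
from h import *
o=bot.get_obs();print(o["wrist_torque"].round(2));B=((.554,-.0032),11.3)
go(bw(.003,.002,.088,B),11.3)
E
```

```text
[ 0.18 -0.14 -0.07]
turn [0.1 0.  0. ] shift cm [-0.05  4.   -0.01] | at [ 0.5172 -0.008   0.0878] F [1.4 1.  2.9] gap 0.0122 t 7.65
```

Low force, and the nose should be about 17 mm into the rails. I keep sliding.

Emit:
send_rows:
  series:
    - [0,0,0,0,0.5,0,0]
    - [0,0,0,0,1.0,0,0]
    - [0,0,0,0,1.5,0,0]
    - [0,0,0,0,2.0,0,0]
    - [0,0,0,0,2.0,0,0]
  grip_force: 30

```text
t: 8.28
tool_pos: [0.5359, -0.0041, 0.0878]
tcp_rot: [1.992, 2.429, 0.001]
ft_force: [0.1, 0.8, 5.2]
finger_gap: 0.0117
grip_force: 30.0
```

Emit:
send_rows:
  series:
    - [0,0,0,0,0.4,0,0]
    - [0,0,0,0,0.8,0,0]
    - [0,0,0,0,1.2,0,0]
    - [0,0,0,0,1.5,0,0]
    - [0,0,0,0,1.5,0,0]

```text
t: 8.9
tool_pos: [0.5497, -0.0014, 0.0878]
tcp_rot: [-1.992, -2.428, 0.001]
ft_force: [-4.2, 0.2, 9.1]
finger_gap: 0.0117
grip_force: 30.0
```

```bash
python3 - <<'E'
from h import *
o=bot.get_obs();print(o["wrist_torque"].round(2));B=((.554,-.0032),11.3)
go(bw(.003,.002,.088,B),11.3)
E
```

```text
[0.06 0.63 0.03]
turn [-0.1 -0.  -0. ] shift cm [-0.06  0.69 -0.02] | at [ 0.5497 -0.0014  0.0878] F [-4.2  0.2  9.1] gap 0.0117 t 8.9
```

Emit:
send_rows:
  series:
    - [0,0,0,0,0.25,0,0]
    - [0,0,0,0,0.5,0,0]
    - [0,0,0,0,0.5,0,0]

```text
t: 9.28
tool_pos: [0.5554, -0.0001, 0.0878]
tcp_rot: [1.992, 2.429, 0.001]
ft_force: [-0.2, 0.2, 3.0]
finger_gap: 0.0118
grip_force: 30.0
```

Emit:
send_rows:
  series:
    - [0,0,0,0,0.15,0,0]
    - [0,0,0,0,0.15,0,0]

```text
t: 9.52
tool_pos: [0.5564, -0.0001, 0.0878]
tcp_rot: [-1.992, -2.429, -0.0]
ft_force: [-3.0, 0.0, 7.3]
finger_gap: 0.0116
grip_force: 30.0
```

Emit:
send_rows:
  series:
    - [0,0,0,0,0.15,0,0]
    - [0,0,0,0,0.15,0,0]

```text
t: 9.78
tool_pos: [0.5574, 0.0001, 0.0878]
tcp_rot: [-1.992, -2.428, 0.001]
ft_force: [-4.1, 0.3, 8.1]
finger_gap: 0.0122
grip_force: 30.0
```

Emit:
send_rows:
  series:
    - [0,0,0,0,0.15,0,0]
    - [0,0,0,0,0.15,0,0]

```text
t: 10.02
tool_pos: [0.5574, 0.0001, 0.0878]
tcp_rot: [-1.991, -2.426, 0.003]
ft_force: [-8.9, 0.3, 14.5]
finger_gap: 0.0118
grip_force: 30.0
```

Emit:
send_rows:
  series:
    - [0,0,0,0,0.15,0,0]
    - [0,0,0,0,0.15,0,0]

```text
t: 10.28
tool_pos: [0.5574, 0.0001, 0.0877]
tcp_rot: [-1.989, -2.424, 0.006]
ft_force: [-14.8, -0.7, 19.0]
finger_gap: 0.0122
grip_force: 30.1
```

The stop is reached: position frozen while force rises. I unload, let go and lift.

Emit:
send_rows:
  series:
    - [0,0,0,0,-0.3,-0.1,0]
    - [0,0,0,0,-0.3,-0.1,0.15]
    - [0,0,0,0,-0.3,-0.1,0.3]
    - [0,0,0,0,-0.3,-0.1,0.3]
    - [0,0,0,0,-0.3,-3,0.3]
    - [0,0,0,0,-0.3,-8,0.3]
    - [0,0,0,0,-0.3,-14,0.3]
    - [0,0,0,0,-0.3,-14,0.3]

```text
t: 11.28
tool_pos: [0.5609, -0.0001, 0.232]
tcp_rot: [1.989, 2.425, 0.011]
ft_force: [-0.7, 0.0, 0.1]
finger_gap: 0.0262
grip_force: 0.0
```

```bash
python3 - <<'E'
from h import *
go((.487,.245,.20),-10.4)
im=bot.snapshot("side");cv2.imwrite("pics/s4.png",cv2.resize(im[150:270,215:365,::-1],None,fx=5,fy=5,interpolation=cv2.INTER_CUBIC))
E
```

```text
turn [ 0.5 -0.1 21.7] shift cm [25.48 -2.48  3.18] | at [ 5.609e-01 -1.000e-04  2.320e-01] F [-0.7  0.   0.1] gap 0.0262 t 11.28
```

View pics/s4.png

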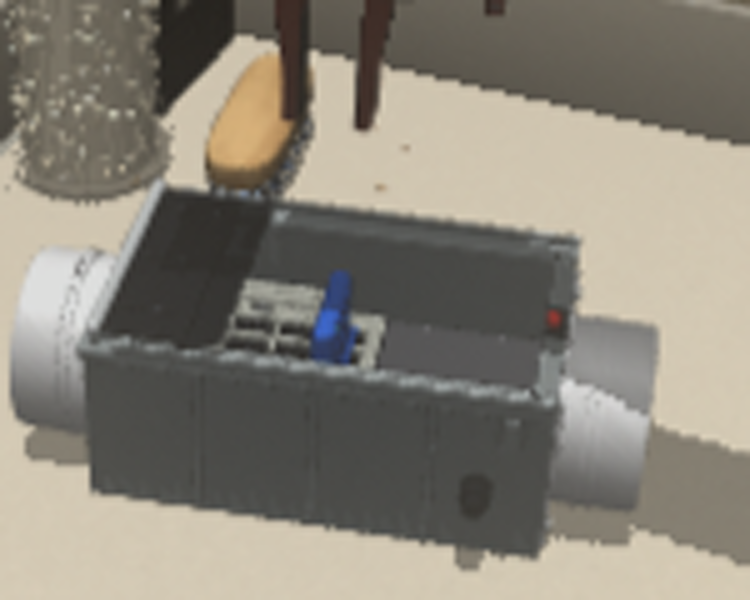

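The filter sits fully forward under the rails, with its rib near crop (335,320). The flap is down and the jaws are clear. Next I measure the cover numerically.

```bash
python3 - <<'E'
from h import *
im=bot.snapshot("top");x0,y0=140,180
c=im[y0:300,x0:235];hsv=cv2.cvtColor(c,cv2.COLOR_RGB2HSV)
m=((hsv[...,1]<25)&(hsv[...,2]>110)).astype(np.uint8)
k,l,st,ce=cv2.connectedComponentsWithStats(m);i=1+st[1:,4].argmax();print(st[i])
pts=cv2.convexHull(np.argwhere(l==i)[:,::-1].astype(np.float32));r=cv2.minAreaRect(pts);b=cv2.boxPoints(r)+[x0,y0];print(r,b.round(1).tolist())
b=sorted(b.tolist(),key=lambda p:p[1]);A=sorted(b[:2]);D=sorted(b[2:])
print("cover",fit([(.1035,.066),(.1035,-.066),(-.1035,-.066),(-.1035,.066)],[plane("top",*p,.004) for p in(A[0],A[1],D[1],D[0])]))
d=((hsv[...,2]<70)).astype(np.uint8);k,l,st,ce=cv2.connectedComponentsWithStats(d);i=1+st[1:,4].argmax()
r=cv2.minAreaRect(np.argwhere(l==i)[:,::-1].astype(np.float32));q=np.array(r[0])+[x0,y0];print("handle",r,st[i],plane("top",*q,.03))
E
```

```text
[  14   14   70   90 3969]
((48.260929107666016, 58.334537506103516), (53.03052520751953, 83.70404052734375), 12.619321823120117) [[153.2, 273.4], [171.5, 191.7], [223.3, 203.3], [205.0, 285.0]]
cover (array([0.5147, 0.2413]), np.float64(-11.15), [[4.8, 3.1], [-0.7, -1.5], [-3.6, -1.0], [-0.6, -0.5]])
handle ((45.923072814941406, 67.88461303710938), (33.14362716674805, 8.825225830078125), 11.309932708740234) [ 30  62  34  14 283] [0.48575494 0.2403968  0.03      ]
```

Emit:
send_rows:
  series:
    - [0.5,0,22.3,25.5,-2.5,0,0.4]
    - [0.5,0,22.3,25.5,-2.5,0,0.4]
    - [0.5,0,22.3,25.5,-2.5,0,0.4]
    - [0.5,0,22.3,25.5,-2.5,0,0.4]
    - [0.5,0,22.3,25.5,-2.5,4,0.4]
    - [0.5,0,22.3,25.5,-2.5,10,0.4]
    - [0.5,0,22.3,25.5,-2.5,13,0.4]
    - [0.5,0,22.3,25.5,-2.5,13,0.4]

```text
t: 12.38
tool_pos: [0.4809, 0.2437, 0.0942]
tcp_rot: [-2.42, -1.994, 0.023]
ft_force: [0.7, -0.0, 1.0]
finger_gap: 0.0349
grip_force: 0.0
```

```bash
python3 - <<'E'
from h import *
go((.4875,.245,.030),-11)
E
```

```text
turn [-0.8  0.4 -0. ] shift cm [0.3  0.71 6.41] | at [0.4809 0.2437 0.0942] F [ 0.7 -0.   1. ] gap 0.0349 t 12.38
```

Emit:
send_rows:
  series:
    - [-0.8,0.4,0,0.2,0.7,0,0.4]
    - [-0.8,0.4,0,0.2,0.7,2,0.4]
    - [-0.8,0.4,0,0.2,0.7,4.5,0.4]
    - [-0.8,0.4,0,0.2,0.7,6.4,0.4]
    - [-0.8,0.4,0,0.2,0.7,6.4,0.4]
    - [-0.8,0.4,0,0.2,0.7,6.4,0.2]
    - [-0.8,0.4,0,0.2,0.7,6.4,0]
    - [-0.8,0.4,0,0.2,0.7,6.4,0]
  grip_force: 30

```text
t: 13.38
tool_pos: [0.4902, 0.2463, 0.0342]
tcp_rot: [2.424, 1.998, 0.013]
ft_force: [-0.9, 1.0, 5.1]
finger_gap: 0.0116
grip_force: 30.0
```

```bash
python3 - <<'E'
from h import *
B=((.554,-.0032),11.3)
go((.4875,.245,.19),-11)
E
```

```text
turn [ 0.3 -0.4 -0. ] shift cm [ -0.08  -0.15 -15.58] | at [0.4902 0.2463 0.0342] F [-0.9  1.   5.1] gap 0.0116 t 13.38
```

Emit:
send_rows:
  series:
    - [0,0,0,0,0,0,0]
    - [0,0,0,0,0,-1,0]
    - [0,0,0,0,0,-4,0]
    - [0,0,0,0,0,-8,0]
    - [0,0,0,0,0,-13,0]
    - [0,0,0,0,0,-17,0]
    - [0,0,0,0,0,-17,0]
  grip_force: 50

```text
t: 14.25
tool_pos: [0.4908, 0.2458, 0.2066]
tcp_rot: [2.424, 1.997, 0.022]
ft_force: [-0.0, 0.3, -1.8]
finger_gap: 0.0117
grip_force: 50.0
```

```bash
python3 - <<'E'
from h import *
B=((.554,-.0032),11.3)
go(bw(-.1005,0,.20,B),11.3)
E
```

```text
turn [  0.6  -0.5 -22.3] shift cm [-27.06   1.67   0.4 ] | at [0.4908 0.2458 0.2066] F [-0.   0.3 -1.8] gap 0.0117 t 14.25
```

Emit:
send_rows:
  series:
    - [0.3,-0.1,-22.3,-27.1,1.7,0,0]
    - [0.3,-0.1,-22.3,-27.1,1.7,0,0]
    - [0.3,-0.1,-22.3,-27.1,1.7,0,0]
    - [0.3,-0.1,-22.3,-27.1,1.7,0,0]
    - [0.3,-0.1,-22.3,-27.1,1.7,0,0]
    - [0.3,-0.1,-22.3,-27.1,1.7,0.5,0]
    - [0.3,-0.1,-22.3,-27.1,1.7,2,0]
    - [0.3,-0.1,-22.3,-27.1,1.7,2,0]

```text
t: 15.25
tool_pos: [0.4531, -0.0226, 0.1804]
tcp_rot: [-1.987, -2.43, 0.001]
ft_force: [-0.3, -1.2, -2.5]
finger_gap: 0.0117
grip_force: 50.0
```

```bash
python3 - <<'E'
from h import *
B=((.554,-.0032),11.3)
go(bw(-.1005,0,.16,B),11.3)
im=bot.snapshot("side");cv2.imwrite("pics/s5.png",cv2.resize(im[140:260,205:365,::-1],None,fx=5,fy=5,interpolation=cv2.INTER_CUBIC))
E
```

```text
turn [-0.1 -0.1  0.1] shift cm [-0.08  0.23  2.04] | at [ 0.4531 -0.0226  0.1804] F [-0.3 -1.2 -2.5] gap 0.0117 t 15.25
```

```bash
python3 - <<'E'
from h import *
B=((.554,-.0032),11.3);a=np.radians(11.3)
def inb(P): d=P[:2]-np.array(B[0]);return (np.array([d[0]*np.cos(a)+d[1]*np.sin(a),-d[0]*np.sin(a)+d[1]*np.cos(a)])*1000).round(1)
for p in[(418,205),(118,174),(168,72)]:print("kerb",inb(plane("side",*S(*p),.112)))
im=bot.snapshot("side");hsv=cv2.cvtColor(im,cv2.COLOR_RGB2HSV)[130:260,205:400]
m=((hsv[...,1]<28)&(hsv[...,2]>150)).astype(np.uint8)
k,l,st,ce=cv2.connectedComponentsWithStats(m)
for i in np.argsort(-st[1:,4])[:4]+1:
    h=cv2.convexHull(np.argwhere(l==i)[:,::-1].astype(np.float32));q=cv2.approxPolyDP(h,2.5,True)[:,0]+[205,130]
    print(st[i]); print([(c.tolist(),inb(plane("side",*c,.150)).tolist()) for c in q])
E
```

```text
kerb [-116.2   68.7]
kerb [114.   81.7]
kerb [112.1 -65.1]
[  59   50   91   43 1326]
[([353.0, 219.0], [-176.9, 65.9]), ([346.0, 222.0], [-161.4, 80.9]), ([264.0, 207.0], [35.6, 65.6]), ([277.0, 180.0], [28.1, -60.8]), ([311.0, 183.0], [-62.3, -66.5]), ([354.0, 207.0], [-177.5, 17.3])]
[ 12  56  31  39 435]
[([247.0, 186.0], [98.6, -14.7]), ([230.0, 224.0], [96.9, 146.4]), ([217.0, 221.0], [129.0, 142.3]), ([221.0, 202.0], [142.7, 68.7])]
[64 81  7  9 27]
[([275.0, 212.0], [5.9, 79.4]), ([269.0, 219.0], [14.2, 108.9]), ([269.0, 212.0], [19.7, 82.5])]
[81 84  6  9 25]
[([290.0, 214.0], [-30.2, 79.3]), ([287.0, 222.0], [-28.4, 110.7]), ([286.0, 214.0], [-21.0, 81.4])]
```

View pics/s5.png

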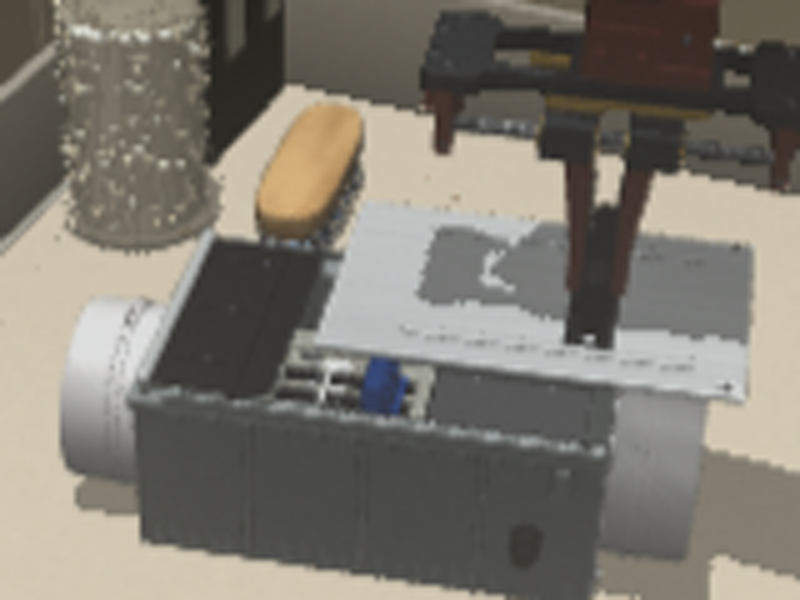

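The last picture shows the cover level over the box, nose left corner at crop (318,345), tail left corner at (743,400). The left kerb runs from (133,393) to (607,450). I compare these within the same view.

```bash
python3 - <<'E'
from h import *
B=((.554,-.0032),11.3);a=np.radians(11.3)
def inb(P): d=P[:2]-np.array(B[0]);return np.array([d[0]*np.cos(a)+d[1]*np.sin(a),-d[0]*np.sin(a)+d[1]*np.cos(a)])*1000
f=lambda u,v:(205+(u+.5)/5-.5,140+(v+.5)/5-.5)
for n,p,z in(("noseL",(318,343),.150),("tailL",(743,396),.150),("noseR",(368,203),.15),("tailR",(755,243),.15),("kerbFarL",(133,390),.112),("kerbNearL",(607,450),.112),("kerbFarR",(212,233),.112)):print(n,inb(plane("side",*f(*p),z)).round(1))
# refine left kerb line & tail with box base
for p in[(140,543),(595,600)]:print("base",inb(plane("side",*f(*p),0)).round(1))
E
```

```text
noseL [24.7 68.1]
tailL [-177.3   65. ]
noseR [ 24.8 -60.5]
tailR [-178.8  -67.7]
kerbFarL [116.4  76.4]
kerbNearL [-118.2   71.6]
kerbFarR [113.7 -69.7]
base [120.8  66.1]
base [-121.6   57.2]
```

```bash
python3 - <<'E'
from h import *
B=((.554,-.0032),11.3)
go(bw(-.097,-.001,.158,B),11.3,2.5)
E
```

```text
turn [ 2.5 -0.1  0.1] shift cm [-0.12  0.5   2.36] | at [ 0.454  -0.023   0.1816] F [-0.1 -0.4 -1.4] gap 0.0113 t 15.35
```

Emit:
send_rows:
  series:
    - [2.2,0.2,0.1,-0.15,0.5,0.8,0]
    - [2.2,0.2,0.1,-0.15,0.5,1.6,0]
    - [2.2,0.2,0.1,-0.15,0.5,2.4,0]
    - [2.2,0.2,0.1,-0.15,0.5,2.4,0]
    - [2.2,0.2,0.1,-0.15,0.5,2.4,0]

```text
t: 15.98
tool_pos: [0.4593, -0.0244, 0.1583]
tcp_rot: [-1.977, -2.406, 0.038]
ft_force: [0.1, -0.2, -2.1]
finger_gap: 0.0121
grip_force: 50.0
```

```bash
python3 - <<'E'
from h import *
B=((.554,-.0032),11.3)
go(bw(-.097,-.001,.1495,B),11.3,2.2)
E
```

```text
turn [ 0.1 -0.3 -0.1] shift cm [0.12 0.04 0.88] | at [ 0.4593 -0.0244  0.1583] F [ 0.1 -0.2 -2.1] gap 0.0121 t 15.97
```

Emit:
send_rows:
  series:
    - [0,0,0,0.1,0,0.4,0]
    - [0,0,0,0.1,0,0.8,0]
    - [0,0,0,0.1,0,1.0,0]
    - [0,0,0,0.1,0,1.0,0]

```text
t: 16.48
tool_pos: [0.4587, -0.0234, 0.148]
tcp_rot: [-1.976, -2.406, 0.039]
ft_force: [0.1, -0.5, -2.8]
finger_gap: 0.0119
grip_force: 50.0
```

Emit:
send_rows:
  series:
    - [0,0,0,0,0,0.1,0]
    - [0,0,0,0,0,0.2,0]
    - [0,0,0,0,0,0.2,0]

```text
t: 16.85
tool_pos: [0.4587, -0.0234, 0.1462]
tcp_rot: [-1.976, -2.406, 0.039]
ft_force: [-0.1, -0.2, -1.0]
finger_gap: 0.0118
grip_force: 50.0
```

Emit:
send_rows:
  series:
    - [0,0,0,0,0,0.1,0]
    - [0,0,0,0,0,0.1,0]

```text
t: 17.1
tool_pos: [0.4587, -0.0234, 0.1452]
tcp_rot: [-1.976, -2.406, 0.039]
ft_force: [-0.3, -0.6, -2.1]
finger_gap: 0.0119
grip_force: 50.0
```

```bash
python3 - <<'E'
from h import *
B=((.554,-.0032),11.3)
print(bot.get_obs()["wrist_torque"].round(2))
go(bw(-.097,-.001,.1495,B),11.3,2.2)
E
```

```text
[-0.02  0.01  0.02]
turn [ 0.1 -0.3 -0.1] shift cm [ 0.01  0.02 -0.43] | at [ 0.4587 -0.0234  0.1452] F [-0.3 -0.6 -2.1] gap 0.0119 t 17.1
```

Emit:
send_rows:
  series:
    - [0,0,0,0,0,0.1,0]
    - [0,0,0,0,0,0.1,0]

```text
t: 17.35
tool_pos: [0.4587, -0.0234, 0.1445]
tcp_rot: [-1.977, -2.406, 0.038]
ft_force: [-2.7, -0.2, 4.3]
finger_gap: 0.0117
grip_force: 50.0
```

Emit:
send_rows:
  series:
    - [0,0,0,0,0,0.1,0]
    - [0,0,0,0,0,0.1,0]

```text
t: 17.6
tool_pos: [0.4585, -0.0235, 0.1436]
tcp_rot: [-1.977, -2.405, 0.038]
ft_force: [-4.8, -0.4, 8.9]
finger_gap: 0.0115
grip_force: 50.1
```

Emit:
send_rows:
  series:
    - [0,0,0,0,0,-0.1,0]
    - [0,0,0,0,0.5,-0.12,0]
    - [0,0,0,0,1.0,-0.14,0]
    - [0,0,0,0,1.5,-0.16,0]
    - [0,0,0,0,2.0,-0.18,0]
    - [0,0,0,0,2.0,-0.18,0]

```text
t: 18.35
tool_pos: [0.4794, -0.0194, 0.1444]
tcp_rot: [-1.977, -2.407, 0.037]
ft_force: [1.1, -0.1, 0.6]
finger_gap: 0.0117
grip_force: 50.0
```

```bash
python3 - <<'E'
from h import *
B=((.554,-.0032),11.3)
print(bot.get_obs()["wrist_torque"].round(2))
go(bw(-.0405,-.001,.1445,B),11.3,2.2)
E
```

```text
[ 0.1  -0.42  0.01]
turn [ 0.2 -0.3 -0.1] shift cm [ 0.03  3.58 -0.14] | at [ 0.4794 -0.0194  0.1444] F [ 1.1 -0.1  0.6] gap 0.0117 t 18.35
```

Emit:
send_rows:
  series:
    - [0,0,0,0,0.4,-0.015,0]
    - [0,0,0,0,0.8,-0.03,0]
    - [0,0,0,0,1.2,-0.045,0]
    - [0,0,0,0,1.6,-0.06,0]
    - [0,0,0,0,1.6,-0.06,0]

```text
t: 18.98
tool_pos: [0.493, -0.0167, 0.1441]
tcp_rot: [-1.975, -2.404, 0.041]
ft_force: [-6.2, -1.2, 8.1]
finger_gap: 0.0119
grip_force: 50.1
```

Emit:
send_rows:
  series:
    - [0,0,0,0,0.4,-0.015,0]
    - [0,0,0,0,0.8,-0.03,0]
    - [0,0,0,0,1.1,-0.045,0]
    - [0,0,0,0,1.1,-0.045,0]

```text
t: 19.48
tool_pos: [0.5043, -0.0145, 0.1442]
tcp_rot: [-1.976, -2.405, 0.04]
ft_force: [-5.5, -2.1, 6.0]
finger_gap: 0.012
grip_force: 50.1
```

```bash
python3 - <<'E'
from h import *
B=((.554,-.0032),11.3)
print(bot.get_obs()["wrist_torque"].round(2))
go(bw(-.0405,-.001,.1445,B),11.3,0)
im=bot.snapshot("side");cv2.imwrite("pics/s6.png",im[:,:,::-1])
# flap region colour check
hsv=cv2.cvtColor(im,cv2.COLOR_RGB2HSV)
for x in(-.1,0,.03,.05,.06,.08,.1): print(x,[im[tuple(proj("side",bw(x,y,.112,B))[::-1].round().astype(int))].tolist() for y in(.05,-.05)])
E
```

```text
[-0.15  0.54 -0.04]
turn [-2.2 -0.3 -0.1] shift cm [ 0.04  1.04 -0.07] | at [ 0.5043 -0.0145  0.1442] F [-5.5 -2.1  6. ] gap 0.012 t 19.48
-0.1 [[191, 194, 193], [111, 112, 110]]
0 [[178, 181, 180], [139, 141, 140]]
0.03 [[188, 190, 190], [144, 146, 145]]
0.05 [[98, 98, 96], [107, 108, 107]]
0.06 [[56, 54, 52], [52, 51, 49]]
0.08 [[58, 57, 54], [53, 51, 49]]
0.1 [[60, 58, 55], [51, 50, 47]]
```

Emit:
send_rows:
  series:
    - [0,0,0,0,0.4,-0.015,0]
    - [0,0,0,0,0.8,-0.03,0]
    - [0,0,0,0,0.8,-0.03,0]

```text
t: 19.9
tool_pos: [0.5123, -0.0129, 0.1442]
tcp_rot: [-1.976, -2.405, 0.04]
ft_force: [-4.6, -1.3, 5.9]
finger_gap: 0.012
grip_force: 50.1
```

```bash
python3 - <<'E'
from h import *
B=((.554,-.0032),11.3)
go(bw(-.0425,-.0014,.139,B),11.3,-.3)
E
```

```text
turn [-2.5 -0.3 -0.1] shift cm [-0.01  0.04  0.52] | at [ 0.5123 -0.0129  0.1442] F [-4.6 -1.3  5.9] gap 0.012 t 19.9
```

Emit:
send_rows:
  series:
    - [-0.6,0,0,0,0,0.13,0]
    - [-1.2,0,0,0,0,0.26,0]
    - [-1.8,0,0,0,0,0.39,0]
    - [-2.4,0,0,0,0,0.52,0]
    - [-2.4,0,0,0,0,0.52,0]

```text
t: 20.52
tool_pos: [0.5115, -0.0131, 0.1401]
tcp_rot: [-1.992, -2.424, -0.011]
ft_force: [-10.3, -0.7, 21.6]
finger_gap: 0.0121
grip_force: 50.0
```

```bash
python3 - <<'E'
from h import *
B=((.554,-.0032),11.3)
print(bot.get_obs()["wrist_torque"].round(2))
go(bw(-.0425,-.0014,.139,B),11.3,-.3)
E
```

```text
[-0.37  2.48  0.01]
turn [-0.1 -0.4 -0.1] shift cm [-0.01  0.11  0.11] | at [ 0.5115 -0.0131  0.1401] F [-10.3  -0.7  21.6] gap 0.0121 t 20.52
```

Flattened and pressing, but there is a pitch moment on the wrist. I loosen the grip a little so the plate can seat itself, then check the forces.

Emit:
send_rows:
  series:
    - [0,0,0,0,0,0,0]
    - [0,0,0,0,0,0,0]
    - [0,0,0,0,0,0,0]
  grip_force: 10

```text
t: 20.9
tool_pos: [0.5116, -0.0131, 0.1397]
tcp_rot: [-1.992, -2.425, -0.01]
ft_force: [-8.0, -1.7, 16.8]
finger_gap: 0.0121
grip_force: 10.0
```

```bash
python3 - <<'E'
from h import *
B=((.554,-.0032),11.3)
print(bot.get_obs()["wrist_torque"].round(2))
go(bw(-.0425,-.0014,.139,B),11.3,-.3)
E
```

```text
[-0.34  2.02  0.01]
turn [-0.1 -0.4 -0.1] shift cm [-0.    0.1   0.07] | at [ 0.5116 -0.0131  0.1397] F [-8.  -1.7 16.8] gap 0.0121 t 20.9
```

Emit:
send_rows:
  series:
    - [0,0,0,0,-0.1,0.1,0]
    - [0,0,0,0,-0.1,0.2,0]
    - [0,0,0,0,-0.1,0.3,0]
    - [0,0,0,0,-0.1,0.3,0]
  grip_force: 6

```text
t: 21.4
tool_pos: [0.5116, -0.0131, 0.1364]
tcp_rot: [-1.993, -2.426, -0.011]
ft_force: [-4.3, -1.2, 6.9]
finger_gap: 0.0121
grip_force: 6.0
```

Emit:
send_rows:
  series:
    - [0,0,0,0,0,0.1,0]
    - [0,0,0,0,0,0.2,0]
    - [0,0,0,0,0,0.3,0]
    - [0,0,0,0,0,0.3,0]

```text
t: 21.9
tool_pos: [0.5116, -0.0131, 0.1334]
tcp_rot: [-1.993, -2.426, -0.011]
ft_force: [-2.9, -1.3, 7.3]
finger_gap: 0.0118
grip_force: 6.0
```

```bash
python3 - <<'E'
from h import *
B=((.554,-.0032),11.3)
print(bot.get_obs()["wrist_torque"].round(2))
go(bw(-.0425,-.0014,.139,B),11.3,-.3)
E
```

```text
[-0.29  0.94  0.02]
turn [-0.  -0.3 -0.1] shift cm [ 0.    0.1  -0.56] | at [ 0.5116 -0.0131  0.1334] F [-2.9 -1.3  7.3] gap 0.0118 t 21.9
```

Emit:
send_rows:
  series:
    - [0,0,0,0,0,0.15,0]
    - [0,0,0,0,0,0.3,0]
    - [0,0,0,0,0,0.4,0]
    - [0,0,0,0,0,0.4,0]

```text
t: 22.4
tool_pos: [0.5116, -0.0131, 0.1294]
tcp_rot: [-1.993, -2.426, -0.011]
ft_force: [-4.0, -1.3, 8.8]
finger_gap: 0.0121
grip_force: 8.5
```

Emit:
send_rows:
  series:
    - [0,0,0,0,0,0.15,0]
    - [0,0,0,0,0,0.15,0]

```text
t: 22.65
tool_pos: [0.5116, -0.0131, 0.1292]
tcp_rot: [-1.993, -2.425, -0.013]
ft_force: [-9.1, -0.4, 25.8]
finger_gap: 0.0118
grip_force: 19.1
```

```bash
python3 - <<'E'
from h import *
B=((.554,-.0032),11.3)
print(bot.get_obs()["wrist_torque"].round(2))
go(bw(-.0425,-.0014,.139,B),11.3,-.3)
E
```

```text
[-0.17  2.39  0.03]
turn [-0.  -0.4 -0.1] shift cm [ 0.01  0.1  -0.98] | at [ 0.5116 -0.0131  0.1292] F [-9.1 -0.4 25.8] gap 0.0118 t 22.65
```

The fingertips met the plate at TCP z = 0.129 m, which is exactly rim (106 mm) + plate (4 mm) + fingertips (19 mm), so the cover is seated. They are pressing with about 26 N, and the nose is at x ≈ 87 mm. I hold briefly, then hand in.

Emit:
send_rows:
  series:
    - [0,0,0,0,0,0,0]
    - [0,0,0,0,0,0,0]
    - [0,0,0,0,0,0,0]

```text
t: 23.02
tool_pos: [0.5117, -0.013, 0.1292]
tcp_rot: [-1.993, -2.425, -0.013]
ft_force: [-10.7, 0.3, 25.8]
finger_gap: 0.0122
grip_force: 19.2
```

```bash
python3 -c "
from h import *
o=bot.get_obs();print(o['t'],o['tool_pos'],o['ft_force'],o['grip_force'])
print(bot.hand_in())"
```

```text
23.025 [ 0.51165015 -0.01304645  0.12924726] [-10.74988953   0.31460219  25.81622642] 19.15808429941535
the job is handed in; nothing more can be done
None
```

I handed the job in at t = 23 s: the filter was slid to its stop and released, and the cover was tucked under the flap and held pressed flat with about 26 N. The hand-in returned no verdict, and I inferred the catches, switch and flap angle from force and position instead of reading them directly.

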